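# Space the bars of a shoe-drying rack with a spacer block

### The job

Set the three sliding bars of the shoe-drying rack to equal gaps with the saddle-shaped spacer: working outward from the dark fixed bar, seat the spacer over each bar in turn with its orange lip on the bar's outer side, and draw the bar in until the blue foot lightly presses on the bar before it; hold it there a moment, without shifting bars already set. Then stand the spacer back in the middle of its cork mat. Go gently, touch the rack with nothing but the spacer, and leave the jar, tin and bottle alone.

Things in the scene. Friction and masses are not known exactly. Their poses are not given: they have to be found in the camera images.
- rack: Shoe-drying rack, fixed on the table: two brown wooden rails along its y (inner faces at x = +-77 mm, outer +-93, top 65 mm high, y = -25 to 265 mm) with four round cross bars between them, tops 55 mm high, nothing but table below. Origin on the table below the middle of the fixed bar; z up; +y points along the row from the fixed bar to bars 1, 2, 3.
- bar0: Fixed cross bar at the beginning of the row: dark wooden dowel, 20 mm diameter, 170 mm long, along the rack's x. Origin at its middle, on its axis, 45 mm above the table. It cannot move.
- bar1: Sliding bar 1, counted from the fixed bar: pale wooden dowel, 20 mm diameter, 170 mm long along the rack's x, brass caps at its ends. Origin mid-dowel, on its axis, 45 mm above the table. Slides only along the rack's y in a stiff guide and stays where left. The guides differ: any bar may need 4 to 12 N to slide, nearly the same at any speed. Starts 60 to 85 mm from the fixed bar, centre to centre.
- bar2: Sliding bar 2, counted from the fixed bar: pale wooden dowel, 20 mm diameter, 170 mm long along the rack's x, brass caps at its ends. Origin mid-dowel, on its axis, 45 mm above the table. Slides only along the rack's y in a stiff guide and stays where left. The guides differ: any bar may need 4 to 12 N to slide, nearly the same at any speed. Starts 125 to 150 mm from the fixed bar, centre to centre.
- bar3: Sliding bar 3, counted from the fixed bar: pale wooden dowel, 20 mm diameter, 170 mm long along the rack's x, brass caps at its ends. Origin mid-dowel, on its axis, 45 mm above the table. Slides only along the rack's y in a stiff guide and stays where left. The guides differ: any bar may need 4 to 12 N to slide, nearly the same at any speed. Starts 190 to 225 mm from the fixed bar, centre to centre.
- spacer: Blue spacer block, 0.1 to 0.21 kg, an inverted U 46 mm along x, 60 mm along y. Origin at the centre of its underside, z up. Blue foot y = -30 to -2 mm; slot for a bar y = -2 to +20 mm, open along x, its roof at z = 16 mm; thin orange lip y = +20 to +30 mm, its side also marked by an orange stripe on top. Body top at z = 34 mm. Stands on its feet.
- spacer_handle (a point): Middle of the spacer's handle (spacer x = y = 0, z = 54 mm): pale wooden block 18 mm wide (y), 46 mm long (x), z = 34 to 74 mm. Grip it across its width, that is along the spacer's y.
- spacer_slot (a point): Centre of the slot's roof (spacer y = +9, z = 16 mm). Seated, the roof rests on the bar's top, so the spacer's origin is 39 mm above the table; the round bar lets the 22 mm slot find its place from about 3 mm off, under light downward pressure.
- spacer_face (a point): Middle of the blue foot's outer face (spacer y = -30, z = 9 mm). With this against bar n-1 and the lip against bar n the centres are 50 mm apart (gap 30 mm), right within 1.7 mm. Keep the foot's press on the bar before at 1.5 to 4 N for half a second: more can slide a set bar; over 7 N on the fixed bar, or 30 N anywhere on the rack, is too rough.
- mat: Square cork mat fixed on the table, 140 x 140 x 4 mm, origin at the centre of its underside (top face 4 mm higher). The spacer starts on it and finally stands upright on it again, its origin within 50 mm of the mat's centre.
- jar: White jar, 68 mm across, 85 mm high, loose, must not be moved; origin at the centre of its underside.
- tin: Black polish tin, 76 mm across, 28 mm high, loose, must not be moved; origin at the centre of its underside.
- dye: Small blue dye bottle, 44 mm across, 100 mm high, loose, must not be moved; origin at the centre of its underside.
Things that resemble listed ones, but are neither listed nor needed, are in the scene too. Of the things shaped like the mat, the cork one is meant.

How it is judged:
By the outcome, as a careful person would: the job done as asked, in the order asked, and still so for the second after the job is handed in, with the robot touching nothing.
It also fails if it takes over 72 s, if anything falls off the work surface, if the arm or the gripper's body presses on something with over 40 N, if the wrist force passes 120 N, or if a joint passes its speed limit or range.

### The arm

A 6-joint arm with a two-finger parallel gripper is mounted at the origin on the work surface. World frame = base frame: x ahead of the robot, y to its left, z up, the work surface at z = 0. Lengths are in m, angles in rad, forces in N, time in s.
With the tool pointing down it reaches from about 0.3 to 0.775 m from the base axis. Payload 14.6 kg.
Tool frame: the origin (TCP) lies midway between the tips of the shut fingers; the grasp point (between the pads) lies 19 mm behind it; z points along the fingers, y is the line along which they close (so a half turn about z gives the same grasp; the last joint's range is limited). The gripper opens to 94 mm and grips with 3 to 60 N. Pads are 16 mm wide; open, the fingers measure 119 mm over their backs; the gripper's body (75 mm by 177 mm) begins 78 mm behind the grasp point.
Start: joints at [-1.268, 0.3, 1.521, -0, 1.321, -0.067], TCP at [0.199, -0.513, 0.205] pointing down, gripper open.
Joint ranges: [-3.03, 3.03], [-0.79, 2.21], [0.23, 2.52], [-1.04, 4.18], [0, 3.07], [-2.55, 2.55]. Speed limits (rad/s): [2.22, 2.22, 2.57, 3.14, 3.14, 3.14].

### API

Orientations are given as [roll, pitch, yaw] about the fixed x, y, z axes, in that order (R = Rz(yaw) Ry(pitch) Rx(roll)).
In Python, from station import * gives the robot as it stands.
- The arm moves only by the tool send_rows, never from a script. Its argument "targets" is a list of rows, each an object of numbers: "x", "y", "z": the shift along the world's x, y, z in units of 0.2 m (1.0 is 0.2 m); "spin": the turn about the world's z in units of pi/2 rad (1.0 is pi/2 rad); "claw": the finger opening in mm, from 0 to 94. A call has 1 to 20 rows; each row shifts and turns the commanded pose from where the row before left it; what a row does not reach is not made up. A row lasts 1/10 s, in which the tool goes at most 50 mm and 8.59 degrees, less where a joint would pass 70% of its speed; a pose out of reach is approached as far as the arm can. A call with a number of a shift or a turn outside -1 to 1 is refused whole. A call with a gripper value outside its range is refused whole. The fingers move at their own pace and stop on an object; "force" is the grip in N (left out, the last holds). Time passes only in rows, so rows that do not move let the fingers close. It gives the time, the measured TCP pose, the force, the opening and the grip force at its end, in the units of the state.
- get_obs(): the state, without advancing time (a new reading comes with each control period).
- camera(name): name is "scene" or "top" or "wrist"; returns the picture (420x560x3 uint8, blue, green, red); there is no depth.
- camera_model(name): a dict with "fovy" (degrees; the focal length in pixels is half the picture's height over the tangent of half this angle, whatever the lens; pixels are square), "cx", "cy" (the principal point, pixels), "dist" ([k1, k2, p1, p2, k3] as OpenCV has them; the pictures are not rectified), "T" (4x4, takes a point from camera to world coordinates). Camera axes: x right, y down, z forward; pixel columns grow to the right and rows downward; lengths in m; the calibration is good to about 2 mm. A picture is of the moment at which its call begins: read the wrist's pose just before it. camera_model takes no time and is no camera call; for the wrist camera it gives the pose at the moment of the call.
- hand_in(): hands the job in; it is judged then, once.
The state is a dict: "time_s": time; "qpos": joint angles; "joint_vel": joint speeds; "tau": joint torques, N m; "ee_pos": TCP position; "eef_rot": TCP orientation; "force": force on the tool from outside, world axes, zero at the start; "moment": the same for the moment, N m; "grip_width": finger opening in m; "grip_force": force on a finger pad.
Only numpy, scipy, OpenCV 4.12 (cv2) and the standard library are available. Lean on these libraries where they do the work, as an engineer would, in place of code of your own. Each camera call takes 0.05 s, during which the arm holds its last target. There are 200 camera calls.

## Working session

There is one attempt and no reset: what is moved stays moved. The work goes in short steps, Python scripts to look and compute and a tool call to move; the robot and the scene stay as the last step left them, time stands still between calls to the robot, and variables do not carry over. Pictures are saved under pics/ and viewed, at most 10 in all, crops included, and the job is handed in when it is done.

Besides the shell and the picture viewer there is one more tool, called after "Request:" as name([rows], argument=value, ...), one row to a line, values as JSON. send_rows: Moves the arm, as the interface text tells. Its arguments: {"type":"object","properties":{"targets":{"type":"array"},"force":{"type":"number"}},"required":["targets"]}

```bash
mkdir -p pics; ls; cat > h.py <<'E'
from station import *
import numpy as np, cv2
def K(m):
    f=210/np.tan(np.radians(m["fovy"])/2); return np.array([[f,0,m["cx"]],[0,f,m["cy"]],[0,0,1]])
def ray(m,uv):
    p=cv2.undistortPoints(np.array(uv,float).reshape(-1,1,2),K(m),np.array(m["dist"],float)).reshape(-1,2)
    T=np.array(m["T"]); d=np.c_[p,np.ones(len(p))]@T[:3,:3].T
    return T[:3,3],d
def onz(m,uv,z):
    o,d=ray(m,uv); return o+d*((z-o[2])/d[:,2])[:,None]
def tri(m1,a,m2,b):
    o1,d1=ray(m1,[a]);o2,d2=ray(m2,[b]);d1=d1[0]/np.linalg.norm(d1);d2=d2[0]/np.linalg.norm(d2)
    s=np.linalg.lstsq(np.c_[d1,-d2],o2-o1,rcond=None)[0]
    p,q=o1+s[0]*d1,o2+s[1]*d2
    return (p+q)/2,np.linalg.norm(p-q)
E
python3 - <<'E'
from h import *
import json
o=get_obs(); print(o)
for n in("top","scene","wrist"):
    m=camera_model(n); im=camera(n); cv2.imwrite(f"pics/{n}0.png",im); print(n,m)
E
```

```text
pics
{'time_s': 0.0, 'qpos': array([-1.26759686e+00,  3.00484389e-01,  1.52163723e+00,  2.45249310e-05,
        1.32065410e+00, -6.65918793e-02]), 'joint_vel': array([ 1.13116582e-03, -4.80402765e-04, -4.18975975e-04, -5.06642894e-05,
        1.05937213e-03,  1.26692144e-04]), 'tau': array([ 2.07785175e-03, -5.31804764e+01, -3.52732122e+01,  7.09599629e-02,
        2.44526449e-02, -9.20318575e-05]), 'ee_pos': array([ 0.19870688, -0.51255639,  0.20485528]), 'eef_rot': array([-3.14041379e+00, -1.02425955e-04,  3.69785201e-01]), 'force': array([0.76717237, 0.38850424, 0.3424266 ]), 'moment': array([ 0.05011512, -0.01618611, -0.04838712]), 'grip_force': 0.0, 'grip_width': 0.09421255938662348}
top {'fovy': 55.59416461599974, 'cx': 275.1105156886154, 'cy': 208.22806881788642, 'dist': array([-0.01549801,  0.        ,  0.        ,  0.        ,  0.        ]), 'T': array([[-0.02886922, -0.99372785,  0.10803484,  0.4092878 ],
       [-0.99957391,  0.02823403, -0.00740478,  0.00523399],
       [ 0.00430808, -0.10820258, -0.99411953,  1.09101891],
       [ 0.        ,  0.        ,  0.        ,  1
[... 236 characters left out ...]
9447],
       [ 0.75414177,  0.54898617, -0.36039475,  0.51570894],
       [ 0.00969656, -0.55803563, -0.82976033,  1.26905627],
       [ 0.        ,  0.        ,  0.        ,  1.        ]])}
wrist {'fovy': 69.50393149822322, 'cx': 284.78878264000696, 'cy': 211.8905209821855, 'dist': array([0.00818313, 0.        , 0.        , 0.        , 0.        ]), 'T': array([[ 3.61648926e-01, -8.99892272e-01, -2.43729264e-01,
         2.68772985e-01],
       [-9.32314165e-01, -3.49238420e-01, -9.39298828e-02,
        -4.84458057e-01],
       [-5.92847579e-04,  2.61201887e-01, -9.65284011e-01,
         3.83968166e-01],
       [ 0.00000000e+00,  0.00000000e+00,  0.00000000e+00,
         1.00000000e+00]])}
```

View pics/top0.png

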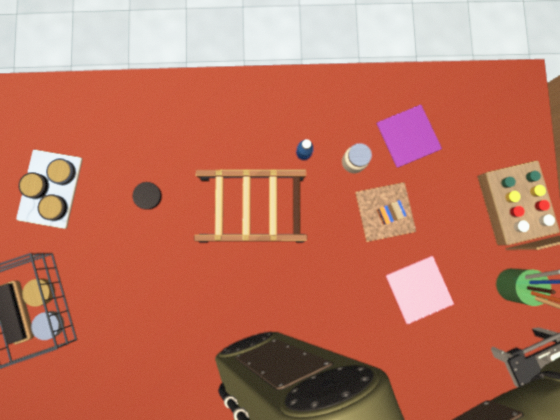

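View pics/scene0.png

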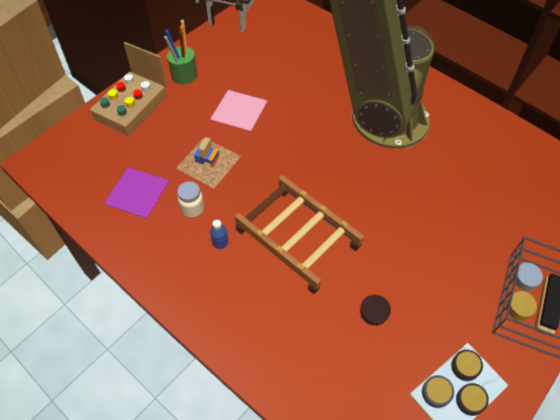

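The top view shows the fixed bar at about (297,206) and bars 1–3 at (273), (246) and (219). The spacer is on the cork mat near (393,212), the jar at (357,157), the bottle at (305,150) and the tin at (147,195). The scene view agrees. I'll zoom in on both.

```bash
python3 - <<'E'
import cv2,numpy as np
t=cv2.imread("pics/top0.png");s=cv2.imread("pics/scene0.png")
a=cv2.resize(t[160:250,190:320],None,fx=4,fy=4,interpolation=2)
b=cv2.resize(t[175:250,350:420],None,fx=4,fy=4,interpolation=2)
c=cv2.resize(s[130:195,170:250],None,fx=3,fy=3,interpolation=2)
o=np.zeros((560,800,3),np.uint8)
o[:a.shape[0],:a.shape[1]]=a; o[:b.shape[0],520:800]=b; o[362:362+195,:240]=c
d=s[170:290,230:370]; d=cv2.resize(d,None,fx=1.6,fy=1.6); o[362:362+d.shape[0],260:260+d.shape[1]]=d
cv2.imwrite("pics/crop0.png",o)
E
```

```text
(no output)
```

View pics/crop0.png

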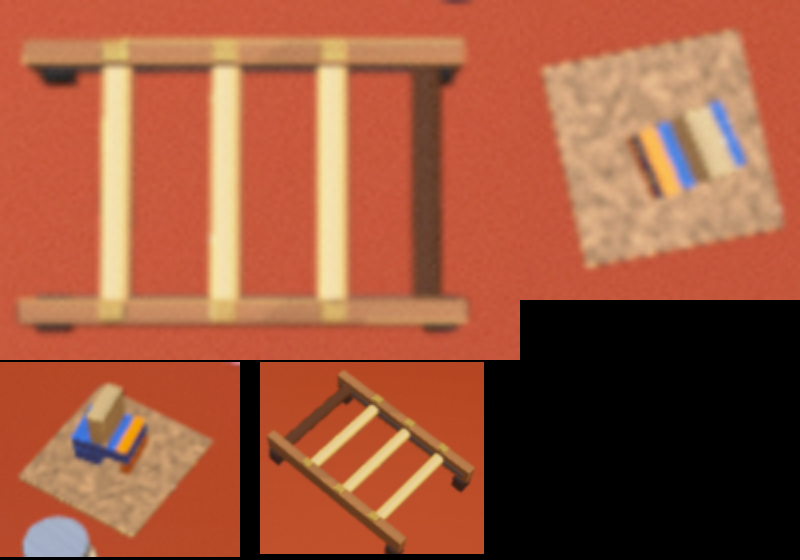

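The orange lip faces the rack (crop ≈ (660,160)) and the bars are clear in both views. Next I'll measure.

```bash
cat >> h.py <<'E'
def blobs(im,lo,hi,amin,roi=None):
    h=cv2.cvtColor(cv2.GaussianBlur(im,(3,3),0),cv2.COLOR_BGR2HSV); k=cv2.inRange(h,np.array(lo),np.array(hi))
    if roi: z=np.zeros_like(k); x0,y0,x1,y1=roi; z[y0:y1,x0:x1]=k[y0:y1,x0:x1]; k=z
    return [cv2.minAreaRect(c) for c in cv2.findContours(k,0,2)[0] if cv2.contourArea(c)>=amin]
def mid(r):  # ends of the long axis
    b=cv2.boxPoints(r); 
    if np.linalg.norm(b[0]-b[1])<np.linalg.norm(b[1]-b[2]): return (b[0]+b[1])/2,(b[2]+b[3])/2
    return (b[1]+b[2])/2,(b[3]+b[0])/2
E
python3 - <<'E'
from h import *
t=cv2.imread("pics/top0.png");s=cv2.imread("pics/scene0.png")
mt,ms=camera_model("top"),camera_model("scene")
ht=cv2.cvtColor(t,cv2.COLOR_BGR2HSV)
for p in[(246,200),(200,173),(297,200),(386,215),(399,211),(365,200),(355,215)]: print(p,ht[p[1],p[0]])
for n,im,m,roi,ro in(("top",t,mt,(350,175,420,250),(205,177,290,235)),("scene",s,ms,(170,130,250,195),(255,185,350,280))):
    for r in blobs(im,(10,170,190),(22,255,255),8,roi): print(n,"orange",r, [onz(m,[e],.038)[0].round(3) for e in mid(r)])
    for r in blobs(im,(18,60,170),(32,200,255),80,ro):
        print(n,"bar",np.round(r[0],1),np.round(r[1],1),[onz(m,[e],.053)[0].round(4) for e in mid(r)])
# rail corners, top view (crop/4+offset)
c=np.array([(24,52),(466,52),(19,311),(468,311)])/4+[190,160]
print("rail",onz(mt,c,.065).round(4))
c=np.array([(342,378),(470,475),(270,438),(402,547)]) ; c=(c-[260,362])/1.6+[230,170]
print("rail scene",onz(ms,c,.065).round(4))
E
```

```text
(246, 200) [ 21  74 241]
(200, 173) [ 12 128 199]
(297, 200) [  9 131 105]
(386, 215) [ 16 136 245]
(399, 211) [ 20  76 231]
(365, 200) [ 15 102 183]
(355, 215) [  6 180 195]
top bar [272.5 205.5] [57.  5.] [array([0.6053, 0.002 , 0.053 ]), array([0.4548, 0.0062, 0.053 ])]
top bar [245.5 205.5] [57.  5.] [array([0.6073, 0.0733, 0.053 ]), array([0.4568, 0.0765, 0.053 ])]
top bar [218.5 205.5] [57.  5.] [array([0.6093, 0.1447, 0.053 ]), array([0.4588, 0.1467, 0.053 ])]
scene orange ((213.43077087402344, 153.7461700439453), (2.7287638187408447, 12.527507781982422), 29.744882583618164) [array([ 0.474, -0.298,  0.038]), array([ 0.515, -0.283,  0.038])]
scene bar [321.2 248.8] [ 7.9 57.5] [array([0.458 , 0.1539, 0.053 ]), array([0.6185, 0.1444, 0.053 ])]
scene bar [300.2 232.8] [ 8.6 57.8] [array([0.4559, 0.0843, 0.053 ]), array([0.6189, 0.0716, 0.053 ])]
scene bar [280.7 216.7] [ 8.4 57. ] [array([0.4521, 0.0131, 0.053 ]), array([0.6153, 0.0009, 0.053 ])]
rail [[ 0.6193  0.2018  0.065 ]
 [ 0.6112 -0.0872  0.065 ]
 [ 0.4504  0.2062  0.065 ]
 [ 0.4421 -0.0822  0.065 ]]
rail scene [[ 0.4502 -0.0661  0.065 ]
 [ 0.4593  0.215   0.065 ]
 [ 0.6203 -0.0741  0.065 ]
 [ 0.6296  0.2127  0.065 ]]
```

Request:
send_rows([
  {"x": 0.14,"y": 0.09,"claw": 60},
  {"x": 0.14,"y": 0.09},
  {"x": 0.14,"y": 0.09},
  {"x": 0.14,"y": 0.09},
  {"x": 0.14,"y": 0.09},
  {"x": 0.14,"y": 0.09},
  {"x": 0.14,"y": 0.09},
  {"x": 0.14,"y": 0.09},
  {"x": 0.14,"y": 0.09},
  {"x": 0.14,"y": 0.09},
  {},
  {},
], force=25)

```text
schema error: expected keys x, y, z, spin, claw
```

```bash
python3 - <<'E'
from h import *
o=get_obs();m=camera_model("wrist");im=camera("wrist");cv2.imwrite("pics/w1.png",im)
import pickle;pickle.dump((m,o),open("w1.pkl","wb"));print(o["time_s"],o["ee_pos"],o["eef_rot"],o["force"])
E
```

```text
0.15 [ 0.19872836 -0.51263643  0.20502988] [-3.14076855e+00 -4.25315275e-05  3.69837855e-01] [ 0.55403236 -0.27708853  0.12104479]
```

View pics/w1.png

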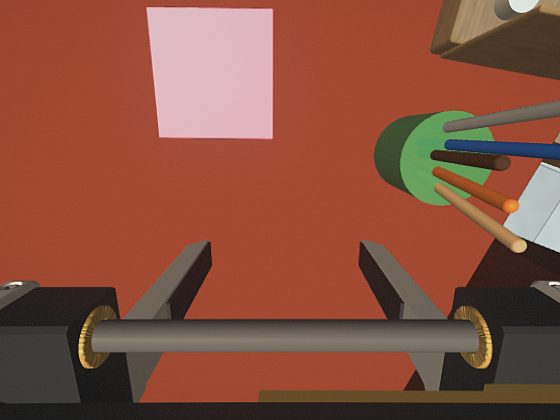

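The wrist view shows the pink mat and the pen pot at the right, with the fingers at rows 240 and below. So the target should sit ahead of the TCP (tool +x). The interface needs every key in each row.

Request:
send_rows([
  {"x": 0.12,"y": 0.09,"z": 0,"spin": 0,"claw": 60},
  {"x": 0.12,"y": 0.09,"z": 0,"spin": 0,"claw": 60},
  {"x": 0.12,"y": 0.09,"z": 0,"spin": 0,"claw": 60},
  {"x": 0.12,"y": 0.09,"z": 0,"spin": 0,"claw": 60},
  {"x": 0.12,"y": 0.09,"z": 0,"spin": 0,"claw": 60},
  {"x": 0.12,"y": 0.09,"z": 0,"spin": 0,"claw": 60},
  {"x": 0.12,"y": 0.09,"z": 0,"spin": 0,"claw": 60},
  {"x": 0.12,"y": 0.09,"z": 0,"spin": 0,"claw": 60},
  {"x": 0.12,"y": 0.09,"z": 0,"spin": 0,"claw": 60},
  {"x": 0.12,"y": 0.09,"z": 0,"spin": 0,"claw": 60},
  {"x": 0,"y": 0,"z": 0,"spin": 0,"claw": 60},
  {"x": 0,"y": 0,"z": 0,"spin": 0,"claw": 60},
], force=25)

```text
time_s: 1.4
ee_pos: [0.4388, -0.3326, 0.2052]
eef_rot: [-3.141, 0.0, 0.371]
force: [0.5, 0.3, -0.4]
grip_width: 0.06
grip_force: 0.0
```

```bash
python3 - <<'E'
from h import *
o=get_obs();m=camera_model("wrist");im=camera("wrist");cv2.imwrite("pics/w2.png",im)
import pickle;pickle.dump((m,o),open("w2.pkl","wb"));print(o["time_s"],o["ee_pos"],o["eef_rot"],o["force"])
E
```

```text
1.4 [ 0.43875733 -0.3326176   0.20520996] [-3.14122652e+00  3.95121759e-04  3.70949685e-01] [ 0.45262084  0.28077415 -0.36075447]
```

View pics/w2.png

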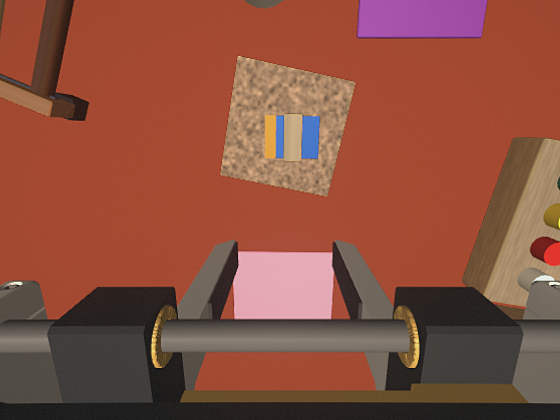

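The wrist view shows the mat corners at (238,57), (355,82), (328,195) and (221,175). The orange stripe is at (270,136) and the handle at (292,137), with the spacer nearly aligned to the tool.

```bash
python3 - <<'E'
from h import *
import pickle
m,o=pickle.load(open("w2.pkl","rb")); im=cv2.imread("pics/w2.png"); roi=(255,105,330,170)
ms=camera_model("scene"); print("stripe tri",tri(m,(270.5,136),ms,(213.4,153.7)))
h=cv2.cvtColor(im,cv2.COLOR_BGR2HSV)
for p in[(270,136),(292,137),(311,137),(280,137),(260,137)]: print(p,h[p[1],p[0]])
for nm,lo,hi,z in(("or",(8,170,150),(22,255,255),.038),("handle",(15,50,120),(30,110,255),.078),("blue",(100,120,80),(125,255,255),.038)):
    for r in blobs(im,lo,hi,60,roi):
        e=[onz(m,[q],z)[0] for q in mid(r)]; d=e[0]-e[1]; d=d if d[0]>0 else -d
        print(nm,np.round(r[0],1),np.round(r[1],1),"c",((e[0]+e[1])/2).round(4),"len",np.linalg.norm(d).round(4),"yaw",np.arctan2(d[1],d[0]).round(3))
c=onz(m,[(238,57),(355,82),(328,195),(221,175)],.004); print("mat",c.mean(0),c.round(3))
E
```

```text
stripe tri (array([ 0.49576142, -0.29114439,  0.03835852]), np.float64(0.002796378986324881))
(270, 136) [ 18 177 228]
(292, 137) [ 17  84 203]
(311, 137) [109 162 200]
(280, 137) [109 156 204]
(260, 137) [ 14  99 175]
or [270.  136.5] [41.  8.] c [ 0.4958 -0.2917  0.038 ] len 0.0441 yaw 0.358
handle [293.  137.4] [19.  49.1] c [ 0.5046 -0.3145  0.078 ] len 0.0468 yaw 0.355
blue [310. 137.] [15.6 40.7] c [ 0.5114 -0.3332  0.038 ] len 0.0438 yaw 0.348
blue [279.5 136. ] [40.  5.] c [ 0.5002 -0.3014  0.038 ] len 0.043 yaw 0.367
mat [ 0.50867397 -0.30526472  0.004     ] [[ 0.564 -0.226  0.004]
 [ 0.588 -0.361  0.004]
 [ 0.454 -0.385  0.004]
 [ 0.429 -0.249  0.004]]
```

Request:
send_rows([
  {"x": 0.11,"y": 0.03,"z": 0,"spin": -0.009,"claw": 60},
  {"x": 0.11,"y": 0.03,"z": 0,"spin": 0,"claw": 60},
  {"x": 0.11,"y": 0.03,"z": 0,"spin": 0,"claw": 60},
  {"x": 0,"y": 0,"z": -0.2,"spin": 0,"claw": 60},
  {"x": 0,"y": 0,"z": -0.2,"spin": 0,"claw": 60},
  {"x": 0,"y": 0,"z": -0.2,"spin": 0,"claw": 60},
  {"x": 0,"y": 0,"z": -0.11,"spin": 0,"claw": 60},
  {"x": 0,"y": 0,"z": -0.11,"spin": 0,"claw": 60},
  {"x": 0,"y": 0,"z": 0,"spin": 0,"claw": 60},
  {"x": 0,"y": 0,"z": 0,"spin": 0,"claw": 0},
  {"x": 0,"y": 0,"z": 0,"spin": 0,"claw": 0},
  {"x": 0,"y": 0,"z": 0,"spin": 0,"claw": 0},
  {"x": 0,"y": 0,"z": 0,"spin": 0,"claw": 0},
  {"x": 0,"y": 0,"z": 0,"spin": 0,"claw": 0},
  {"x": 0,"y": 0,"z": 0,"spin": 0,"claw": 0},
], force=60)

```text
time_s: 2.95
ee_pos: [0.5049, -0.3148, 0.0417]
eef_rot: [3.141, -0.0, 0.356]
force: [-1.4, 1.0, 2.0]
grip_width: 0.0178
grip_force: 60.0
```

Request:
send_rows([
  {"x": 0,"y": 0,"z": 0.04,"spin": 0,"claw": 0},
  {"x": 0,"y": 0,"z": 0.1,"spin": 0,"claw": 0},
  {"x": 0,"y": 0,"z": 0.15,"spin": 0,"claw": 0},
  {"x": 0,"y": 0,"z": 0.15,"spin": 0,"claw": 0},
  {"x": 0.012,"y": 0.155,"z": 0,"spin": -0.0245,"claw": 0},
  {"x": 0.012,"y": 0.155,"z": 0,"spin": -0.0245,"claw": 0},
  {"x": 0.012,"y": 0.155,"z": 0,"spin": -0.0245,"claw": 0},
  {"x": 0.012,"y": 0.155,"z": 0,"spin": -0.0245,"claw": 0},
  {"x": 0.012,"y": 0.155,"z": 0,"spin": -0.0245,"claw": 0},
  {"x": 0.012,"y": 0.155,"z": 0,"spin": -0.0245,"claw": 0},
  {"x": 0.012,"y": 0.155,"z": 0,"spin": -0.0245,"claw": 0},
  {"x": 0.012,"y": 0.155,"z": 0,"spin": -0.0245,"claw": 0},
  {"x": 0.012,"y": 0.155,"z": 0,"spin": -0.0245,"claw": 0},
  {"x": 0.012,"y": 0.155,"z": 0,"spin": -0.0245,"claw": 0},
  {"x": 0,"y": 0,"z": 0,"spin": 0,"claw": 0},
  {"x": 0,"y": 0,"z": 0,"spin": 0,"claw": 0},
  {"x": 0,"y": 0,"z": 0,"spin": 0,"claw": 0},
], force=60)

```text
time_s: 4.65
ee_pos: [0.5287, -0.0055, 0.1296]
eef_rot: [3.141, -0.0, -0.029]
force: [-0.3, 0.3, -1.0]
grip_width: 0.0173
grip_force: 60.0
```

```bash
cat >> h.py <<'E'
def look(tag):
    import pickle
    o=get_obs();m=camera_model("wrist");im=camera("wrist");cv2.imwrite(f"pics/{tag}.png",im)
    pickle.dump((m,o),open(f"{tag}.pkl","wb"))
    print(o["time_s"],o["ee_pos"].round(4),o["eef_rot"].round(3),o["force"].round(2),o["moment"].round(2)); return m,o,im
E
python3 - <<'E'
from h import *
look("w3"); cv2.imwrite("pics/top3.png",camera("top"))
E
```

```text
4.65 [ 0.5287 -0.0055  0.1296] [ 3.141 -0.    -0.029] [-0.27  0.34 -1.  ] [ 0.03  0.01 -0.06]
```

View pics/w3.png

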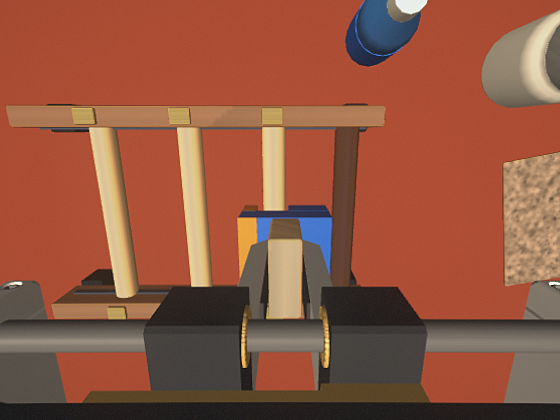

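The wrist view shows bars 1, 2 and 3 at columns 273, 190 and 110 and bar 0 at 345 (row ~160). The held spacer is above bar 1, with the orange lip on the outer side.

```bash
cat >> h.py <<'E'
def scan(im,row,seeds):
    # edges of the bar about each seed column: not table-red
    h=cv2.cvtColor(cv2.GaussianBlur(im,(3,3),0),cv2.COLOR_BGR2HSV)[row].astype(int)
    red=(h[:,1]>165)&(h[:,0]<12)&(h[:,2]>120)
    out=[]
    for s in seeds:
        a=s
        while not red[a]: a-=1
        b=s
        while not red[b]: b+=1
        out.append((a+b)/2)
    return out
O=np.array([.5267,-.0597]);YW=-.028
def rack(p):
    c,s=np.cos(YW),np.sin(YW); return (p[:,:2]-O)@np.array([[c,-s],[s,c]])
E
python3 - <<'E'
from h import *
import pickle
m,o=pickle.load(open("w3.pkl","rb"));im=cv2.imread("pics/w3.png")
for r,se in((140,(345,273,190,105)),(165,(345,273,190,108)),(190,(345,273,192,112))):
    u=scan(im,r,se); p=onz(m,[(x,r) for x in u],.045); print(r,u,rack(p).round(4).tolist(),p[:,:2].round(4).tolist())
mt=camera_model("top")
print("cap1",tri(m,(272,116),mt,(273.25,172.8)),"cap3",tri(m,(84,116),mt,(218.9,172.8)))
# held spacer: front top corners
print(onz(m,[(239,217),(331,217),(257,217)],.1296-.0377+.034).round(4))
E
```

```text
140 [346.5, 273.0, 189.5, 104.0] [[0.0674, 0.0027], [0.0675, 0.0649], [0.0675, 0.1356], [0.0674, 0.2077]] [[0.5941, -0.0589], [0.5959, 0.0033], [0.598, 0.074], [0.5999, 0.146]]
165 [345.0, 273.5, 192.0, 107.5] [[0.0463, 0.0028], [0.0464, 0.0647], [0.0464, 0.1352], [0.0464, 0.208]] [[0.5731, -0.0581], [0.5749, 0.0037], [0.5769, 0.0742], [0.579, 0.1469]]
190 [344.0, 273.5, 194.0, 111.5] [[0.0243, 0.0026], [0.0244, 0.065], [0.0245, 0.1353], [0.0245, 0.2079]] [[0.5511, -0.0578], [0.5529, 0.0046], [0.555, 0.0748], [0.557, 0.1474]]
cap1 (array([0.61394939, 0.00114377, 0.06791103]), np.float64(0.0028345530362164986)) cap3 (array([0.61723866, 0.14103965, 0.07289891]), np.float64(0.0014297540517986046))
[[ 0.552   0.0234  0.1259]
 [ 0.5503 -0.0343  0.1259]
 [ 0.5516  0.0121  0.1259]]
```

Request:
send_rows([
  {"x": 0,"y": 0.008,"z": -0.05,"spin": 0,"claw": 0},
  {"x": 0,"y": 0,"z": -0.05,"spin": 0,"claw": 0},
  {"x": 0,"y": 0,"z": -0.05,"spin": 0,"claw": 0},
  {"x": 0,"y": 0,"z": -0.02,"spin": 0,"claw": 0},
  {"x": 0,"y": 0,"z": -0.01,"spin": 0,"claw": 0},
  {"x": 0,"y": 0,"z": -0.01,"spin": 0,"claw": 0},
  {"x": 0,"y": 0,"z": -0.01,"spin": 0,"claw": 0},
  {"x": 0,"y": 0,"z": -0.01,"spin": 0,"claw": 0},
  {"x": 0,"y": 0,"z": -0.01,"spin": 0,"claw": 0},
  {"x": 0,"y": 0,"z": 0,"spin": 0,"claw": 0},
], force=60)

```text
time_s: 5.75
ee_pos: [0.5288, -0.0034, 0.0854]
eef_rot: [3.141, -0.0, -0.029]
force: [0.1, -1.4, -1.5]
grip_width: 0.0178
grip_force: 60.0
```

Request:
send_rows([
  {"x": 0,"y": 0,"z": -0.01,"spin": 0,"claw": 0},
  {"x": 0,"y": 0,"z": -0.01,"spin": 0,"claw": 0},
  {"x": 0,"y": 0,"z": -0.008,"spin": 0,"claw": 0},
  {"x": 0,"y": 0,"z": -0.005,"spin": 0,"claw": 0},
  {"x": 0,"y": 0,"z": -0.005,"spin": 0,"claw": 0},
  {"x": 0,"y": 0,"z": 0,"spin": 0,"claw": 0},
  {"x": 0,"y": 0,"z": 0,"spin": 0,"claw": 0},
], force=60)

```text
time_s: 6.45
ee_pos: [0.5287, -0.0032, 0.0777]
eef_rot: [3.142, 0.0, -0.029]
force: [1.3, -5.0, -2.7]
grip_width: 0.0175
grip_force: 60.0
```

```bash
cat >> h.py <<'E'
def avg(n):
    F=[];P=[];M=[]
    for i in range(n):
        o=get_obs();F.append(o["force"]);P.append(o["ee_pos"]);M.append(o["moment"]);camera("wrist")
    print(round(get_obs()["time_s"],2),"F",np.mean(F,0).round(2),"sd",np.std(F,0).round(2),"P",np.mean(P,0).round(5),"M",np.mean(M,0).round(2),get_obs()["eef_rot"].round(3))
E
python3 -c "
from h import *
avg(6); look('w4')"
```

```text
6.75 F [ 1.25 -4.42 -3.37] sd [0.47 0.35 0.36] P [ 0.52873 -0.00321  0.07769] M [-1.02 -0.26  0.02] [-3.142  0.    -0.029]
6.75 [ 0.5287 -0.0032  0.0777] [-3.142  0.    -0.029] [ 0.74 -5.79 -4.  ] [-0.97 -0.18 -0.01]
```

View pics/w4.png

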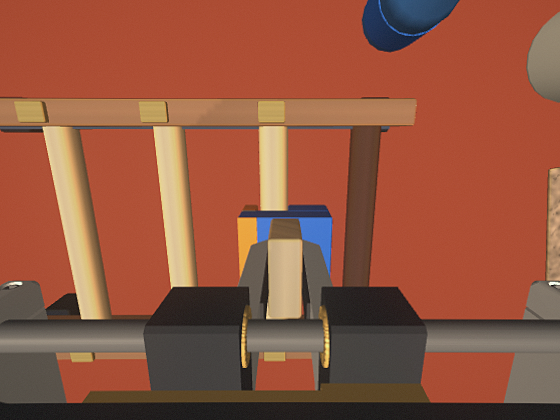

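Bar 1 is in the slot at column 273 and the lip side is right. The foot leans on the bar at about 4.5 N, so I'll ease 1 mm inward and finish seating.

Request:
send_rows([
  {"x": 0,"y": -0.003,"z": 0,"spin": 0,"claw": 0},
  {"x": 0,"y": -0.002,"z": 0,"spin": 0,"claw": 0},
  {"x": 0,"y": 0,"z": 0,"spin": 0,"claw": 0},
  {"x": 0,"y": 0,"z": 0,"spin": 0,"claw": 0},
])

```text
time_s: 7.2
ee_pos: [0.5287, -0.004, 0.0779]
eef_rot: [-3.141, 0.0, -0.029]
force: [0.0, -0.4, -1.4]
grip_width: 0.0173
grip_force: 60.0
```

```bash
python3 -c "
from h import *
avg(4)"
```

```text
7.4 F [-0.1  -0.22 -1.79] sd [0.24 0.35 0.33] P [ 0.52876 -0.00407  0.07787] M [0.03 0.01 0.01] [-3.141  0.    -0.029]
```

Request:
send_rows([
  {"x": 0,"y": 0,"z": -0.003,"spin": 0,"claw": 0},
  {"x": 0,"y": 0,"z": -0.003,"spin": 0,"claw": 0},
  {"x": 0,"y": 0,"z": -0.002,"spin": 0,"claw": 0},
  {"x": 0,"y": 0,"z": 0,"spin": 0,"claw": 0},
  {"x": 0,"y": 0,"z": 0,"spin": 0,"claw": 0},
])

```text
time_s: 7.9
ee_pos: [0.5289, -0.0042, 0.0766]
eef_rot: [-3.142, -0.0, -0.029]
force: [-3.1, 0.1, 5.8]
grip_width: 0.0175
grip_force: 60.0
```

Request:
send_rows([
  {"x": 0,"y": 0,"z": 0.001,"spin": 0,"claw": 0},
  {"x": 0,"y": -0.005,"z": 0,"spin": 0,"claw": 0},
  {"x": 0,"y": -0.005,"z": 0,"spin": 0,"claw": 0},
  {"x": -0.001,"y": -0.005,"z": 0,"spin": 0,"claw": 0},
  {"x": 0,"y": -0.005,"z": 0,"spin": 0,"claw": 0},
  {"x": 0,"y": -0.005,"z": 0,"spin": 0,"claw": 0},
])

```text
time_s: 8.5
ee_pos: [0.5288, -0.0092, 0.0766]
eef_rot: [-3.141, -0.001, -0.029]
force: [1.8, 4.8, 4.4]
grip_width: 0.0178
grip_force: 60.0
```

Request:
send_rows([
  {"x": 0,"y": -0.005,"z": 0,"spin": 0,"claw": 0},
])

```text
time_s: 8.6
ee_pos: [0.5288, -0.0102, 0.0766]
eef_rot: [-3.141, -0.001, -0.029]
force: [1.4, 5.1, 4.4]
grip_width: 0.0175
grip_force: 60.0
```

Request:
send_rows([
  {"x": 0,"y": -0.005,"z": 0,"spin": 0,"claw": 0},
])

```text
time_s: 8.7
ee_pos: [0.5288, -0.0113, 0.0766]
eef_rot: [-3.142, -0.001, -0.029]
force: [1.0, 5.7, 5.1]
grip_width: 0.0174
grip_force: 60.0
```

```bash
python3 -c "
from h import *
avg(4)"
```

```text
8.9 F [1.25 4.24 5.25] sd [0.24 0.87 0.27] P [ 0.52877 -0.01137  0.07659] M [ 0.96 -0.36 -0.01] [ 3.141e+00 -1.000e-03 -2.900e-02]
```

Request:
send_rows([
  {"x": 0,"y": -0.005,"z": 0,"spin": 0,"claw": 0},
  {"x": 0,"y": -0.005,"z": 0,"spin": 0,"claw": 0},
  {"x": -0.001,"y": -0.005,"z": 0,"spin": 0,"claw": 0},
  {"x": 0,"y": -0.003,"z": 0,"spin": 0,"claw": 0},
  {"x": 0,"y": -0.001,"z": 0,"spin": 0,"claw": 0},
  {"x": 0,"y": -0.001,"z": 0,"spin": 0,"claw": 0},
])

```text
time_s: 9.5
ee_pos: [0.5286, -0.0152, 0.0766]
eef_rot: [-3.142, -0.001, -0.029]
force: [2.2, 3.5, 4.0]
grip_width: 0.0176
grip_force: 60.0
```

Request:
send_rows([
  {"x": 0,"y": -0.001,"z": 0,"spin": 0,"claw": 0},
])

```text
time_s: 9.6
ee_pos: [0.5286, -0.0154, 0.0766]
eef_rot: [-3.142, -0.001, -0.029]
force: [2.7, 4.8, 4.8]
grip_width: 0.0176
grip_force: 60.0
```

Request:
send_rows([
  {"x": 0,"y": -0.001,"z": 0,"spin": 0,"claw": 0},
  {"x": 0,"y": -0.001,"z": 0,"spin": 0,"claw": 0},
])

```text
time_s: 9.8
ee_pos: [0.5286, -0.0158, 0.0766]
eef_rot: [-3.142, -0.001, -0.029]
force: [2.3, 4.3, 4.4]
grip_width: 0.0176
grip_force: 60.0
```

Request:
send_rows([
  {"x": 0,"y": -0.001,"z": 0,"spin": 0,"claw": 0},
])

```text
time_s: 9.9
ee_pos: [0.5286, -0.016, 0.0766]
eef_rot: [-3.142, -0.001, -0.029]
force: [3.0, 4.6, 4.4]
grip_width: 0.0179
grip_force: 60.0
```

Request:
send_rows([
  {"x": 0,"y": -0.001,"z": 0,"spin": 0,"claw": 0},
])

```text
time_s: 10.0
ee_pos: [0.5286, -0.0162, 0.0766]
eef_rot: [-3.142, -0.001, -0.029]
force: [1.9, 4.4, 4.6]
grip_width: 0.0175
grip_force: 60.0
```

Request:
send_rows([
  {"x": 0,"y": -0.001,"z": 0,"spin": 0,"claw": 0},
])

```text
time_s: 10.1
ee_pos: [0.5286, -0.0164, 0.0766]
eef_rot: [-3.142, -0.001, -0.029]
force: [2.3, 4.7, 6.1]
grip_width: 0.0176
grip_force: 60.0
```

Request:
send_rows([
  {"x": 0,"y": -0.001,"z": 0,"spin": 0,"claw": 0},
])

```text
time_s: 10.2
ee_pos: [0.5286, -0.0166, 0.0766]
eef_rot: [-3.142, -0.001, -0.029]
force: [2.7, 4.5, 4.9]
grip_width: 0.0177
grip_force: 60.0
```

Request:
send_rows([
  {"x": 0,"y": -0.001,"z": 0,"spin": 0,"claw": 0},
])

```text
time_s: 10.3
ee_pos: [0.5286, -0.0168, 0.0766]
eef_rot: [-3.142, -0.001, -0.029]
force: [2.8, 3.9, 4.7]
grip_width: 0.0178
grip_force: 60.0
```

Request:
send_rows([
  {"x": 0,"y": -0.001,"z": 0,"spin": 0,"claw": 0},
])

```text
time_s: 10.4
ee_pos: [0.5286, -0.017, 0.0766]
eef_rot: [-3.142, -0.001, -0.029]
force: [3.4, 3.8, 5.0]
grip_width: 0.0179
grip_force: 60.0
```

Request:
send_rows([
  {"x": 0,"y": -0.001,"z": 0,"spin": 0,"claw": 0},
])

```text
time_s: 10.5
ee_pos: [0.5286, -0.0172, 0.0766]
eef_rot: [-3.142, -0.001, -0.029]
force: [2.0, 4.4, 5.1]
grip_width: 0.0177
grip_force: 60.0
```

Request:
send_rows([
  {"x": 0,"y": -0.001,"z": 0,"spin": 0,"claw": 0},
])

```text
time_s: 10.6
ee_pos: [0.5286, -0.0174, 0.0766]
eef_rot: [-3.142, -0.001, -0.029]
force: [2.5, 4.6, 4.6]
grip_width: 0.0176
grip_force: 60.0
```

Request:
send_rows([
  {"x": 0,"y": -0.001,"z": 0,"spin": 0,"claw": 0},
])

```text
time_s: 10.7
ee_pos: [0.5286, -0.0176, 0.0766]
eef_rot: [-3.142, -0.001, -0.029]
force: [2.4, 3.9, 4.2]
grip_width: 0.018
grip_force: 60.0
```

```bash
python3 - <<'E'
from h import *
m,o,im=look("w5")
for r,se in((145,(365,273)),(165,(363,273)),(190,(360,273))):
    u=scan(im,r,se); p=onz(m,[(x,r) for x in u],.045); print(u,rack(p).round(4).tolist())
m,o=__import__("pickle").load(open("w4.pkl","rb"));im=cv2.imread("pics/w4.png")
u=scan(im,165,(365,273,170,68)); print(u,rack(onz(m,[(x,165) for x in u],.045)).round(4).tolist())
E
```

```text
10.7 [ 0.5286 -0.0176  0.0766] [-3.142e+00 -1.000e-03 -2.900e-02] [2.41 3.86 4.2 ] [ 1.09 -0.41 -0.01]
[365.0, 270.0] [[0.0659, -0.0117], [0.066, 0.0529]]
[363.0, 270.0] [[0.0524, -0.0112], [0.0525, 0.0531]]
[360.0, 270.5] [[0.0348, -0.0103], [0.0349, 0.053]]
[363.0, 273.5, 172.0, 68.0] [[0.052, 0.0029], [0.052, 0.0651], [0.0521, 0.1356], [0.0521, 0.2073]]
```

Request:
send_rows([
  {"x": 0,"y": -0.001,"z": 0,"spin": 0,"claw": 0},
])

```text
time_s: 10.85
ee_pos: [0.5286, -0.0178, 0.0766]
eef_rot: [-3.142, -0.001, -0.029]
force: [2.6, 5.0, 5.5]
grip_width: 0.0177
grip_force: 60.0
```

Request:
send_rows([
  {"x": 0,"y": -0.001,"z": 0,"spin": 0,"claw": 0},
])

```text
time_s: 10.95
ee_pos: [0.5286, -0.0178, 0.0766]
eef_rot: [-3.141, -0.001, -0.029]
force: [2.5, 7.0, 5.3]
grip_width: 0.0175
grip_force: 60.0
```

```bash
python3 -c "
from h import *
avg(6)"
```

```text
11.25 F [2.37 6.05 5.29] sd [0.41 0.58 0.38] P [ 0.52858 -0.01781  0.0766 ] M [ 1.45 -0.47  0.02] [-3.141e+00 -1.000e-03 -2.900e-02]
```

Request:
send_rows([
  {"x": 0,"y": -0.0005,"z": 0,"spin": 0,"claw": 0},
])

```text
time_s: 11.35
ee_pos: [0.5286, -0.0178, 0.0766]
eef_rot: [-3.141, -0.001, -0.029]
force: [2.0, 6.3, 4.1]
grip_width: 0.0177
grip_force: 60.0
```

```bash
python3 -c "
from h import *
avg(8)"
```

```text
11.75 F [2.33 6.37 5.12] sd [0.4  0.59 0.5 ] P [ 0.52857 -0.01782  0.07659] M [ 1.55 -0.49  0.02] [-3.141 -0.    -0.029]
```

Request:
send_rows([
  {"x": 0,"y": -0.0007,"z": 0,"spin": 0,"claw": 0},
])

```text
time_s: 11.85
ee_pos: [0.5286, -0.0179, 0.0766]
eef_rot: [-3.141, -0.0, -0.029]
force: [3.6, 7.5, 5.5]
grip_width: 0.0177
grip_force: 60.0
```

```bash
python3 -c "
from h import *
avg(12)"
```

```text
12.45 F [2.08 7.13 5.24] sd [0.72 0.37 0.48] P [ 0.52857 -0.01784  0.07659] M [ 1.72 -0.49 -0.02] [-3.141 -0.    -0.029]
```

Request:
send_rows([
  {"x": 0,"y": 0.003,"z": 0,"spin": 0,"claw": 0},
  {"x": 0,"y": 0.003,"z": 0,"spin": 0,"claw": 0},
  {"x": 0,"y": 0,"z": 0.01,"spin": 0,"claw": 0},
  {"x": 0,"y": 0,"z": 0.02,"spin": 0,"claw": 0},
  {"x": 0,"y": 0,"z": 0.04,"spin": 0,"claw": 0},
  {"x": 0,"y": 0,"z": 0.04,"spin": 0,"claw": 0},
  {"x": 0,"y": 0,"z": 0.05,"spin": 0,"claw": 0},
  {"x": 0.003,"y": 0.1,"z": 0,"spin": 0,"claw": 0},
  {"x": 0.003,"y": 0.1,"z": 0,"spin": 0,"claw": 0},
  {"x": 0.003,"y": 0.1,"z": 0,"spin": 0,"claw": 0},
  {"x": 0.003,"y": 0.1,"z": 0,"spin": 0,"claw": 0},
  {"x": 0,"y": 0.011,"z": 0,"spin": 0,"claw": 0},
  {"x": 0,"y": 0,"z": 0,"spin": 0,"claw": 0},
  {"x": 0,"y": 0,"z": 0,"spin": 0,"claw": 0},
  {"x": 0,"y": 0,"z": 0,"spin": 0,"claw": 0},
])

```text
time_s: 13.95
ee_pos: [0.5308, 0.0644, 0.1086]
eef_rot: [3.142, -0.0, -0.03]
force: [-0.8, 1.1, -1.5]
grip_width: 0.0174
grip_force: 60.0
```

```bash
python3 - <<'E'
from h import *
m,o,im=look("w6")
h=cv2.cvtColor(im,cv2.COLOR_BGR2HSV).astype(int)
for r in(150,170):
    k=(h[r,:,1]>165)&(h[r,:,0]<12)&(h[r,:,2]>120); e=np.flatnonzero(np.diff(k.astype(int)))
    print(r,e, [(round((a+b)/2,1),rack(onz(m,[((a+b+1)/2,r)],.045)).round(4).tolist()) for a,b in zip(e[:-1],e[1:]) if 12<b-a<50 and not k[(a+b)//2]])
E
```

```text
13.95 [0.5308 0.0644 0.1086] [ 3.142 -0.    -0.03 ] [-0.83  1.06 -1.49] [ 0.03 -0.01  0.01]
150 [  4 165 193 258 284 362 390 426 454] [(np.float64(179.0), [[0.0607, 0.2075]]), (np.float64(271.0), [[0.0606, 0.1352]]), (np.float64(376.0), [[0.0604, 0.0527]]), (np.float64(440.0), [[0.0602, 0.0026]])]
170 [ 21 167 194 258 284 361 388 423 451] [(np.float64(180.5), [[0.045, 0.2078]]), (np.float64(271.0), [[0.0449, 0.1355]]), (np.float64(374.5), [[0.0447, 0.0527]]), (np.float64(437.0), [[0.0446, 0.0028]])]
```

Request:
send_rows([
  {"x": 0,"y": 0.006,"z": -0.03,"spin": 0,"claw": 0},
  {"x": 0,"y": 0,"z": -0.03,"spin": 0,"claw": 0},
  {"x": 0,"y": 0,"z": -0.02,"spin": 0,"claw": 0},
  {"x": 0,"y": 0,"z": -0.01,"spin": 0,"claw": 0},
  {"x": 0,"y": 0,"z": -0.01,"spin": 0,"claw": 0},
  {"x": 0,"y": 0,"z": -0.01,"spin": 0,"claw": 0},
  {"x": 0,"y": 0,"z": -0.01,"spin": 0,"claw": 0},
  {"x": 0,"y": 0,"z": 0,"spin": 0,"claw": 0},
  {"x": 0,"y": 0,"z": 0,"spin": 0,"claw": 0},
])

```text
time_s: 14.9
ee_pos: [0.5308, 0.0664, 0.0845]
eef_rot: [-3.142, -0.0, -0.029]
force: [0.6, 0.1, -1.2]
grip_width: 0.018
grip_force: 60.0
```

```bash
python3 -c "
from h import *
avg(3)"
```

```text
15.05 F [ 0.05 -0.1  -1.91] sd [0.58 0.54 0.49] P [0.53083 0.06636 0.08455] M [0.03 0.06 0.02] [-3.142 -0.    -0.029]
```

Request:
send_rows([
  {"x": 0,"y": -0.004,"z": -0.01,"spin": 0,"claw": 0},
  {"x": 0,"y": 0,"z": -0.01,"spin": 0,"claw": 0},
  {"x": 0,"y": 0,"z": -0.01,"spin": 0,"claw": 0},
  {"x": 0,"y": 0,"z": -0.005,"spin": 0,"claw": 0},
  {"x": 0,"y": 0,"z": 0,"spin": 0,"claw": 0},
  {"x": 0,"y": 0,"z": 0,"spin": 0,"claw": 0},
])

```text
time_s: 15.65
ee_pos: [0.5308, 0.0655, 0.0775]
eef_rot: [-3.142, -0.0, -0.029]
force: [0.5, 0.0, -1.9]
grip_width: 0.0176
grip_force: 60.0
```

```bash
python3 -c "
from h import *
avg(3)"
```

```text
15.8 F [-0.08 -0.08 -1.36] sd [0.41 0.39 0.52] P [0.53081 0.06556 0.0775 ] M [ 0.07  0.   -0.03] [-3.142 -0.    -0.029]
```

Request:
send_rows([
  {"x": 0,"y": 0,"z": -0.003,"spin": 0,"claw": 0},
  {"x": 0,"y": 0,"z": -0.003,"spin": 0,"claw": 0},
  {"x": 0,"y": 0,"z": 0,"spin": 0,"claw": 0},
  {"x": 0,"y": -0.005,"z": 0,"spin": 0,"claw": 0},
  {"x": 0,"y": -0.005,"z": 0,"spin": 0,"claw": 0},
  {"x": 0,"y": -0.005,"z": 0,"spin": 0,"claw": 0},
])

```text
time_s: 16.4
ee_pos: [0.531, 0.0629, 0.0766]
eef_rot: [-3.141, -0.001, -0.029]
force: [-1.4, 4.9, 5.6]
grip_width: 0.0177
grip_force: 60.0
```

Request:
send_rows([
  {"x": 0,"y": -0.01,"z": 0,"spin": 0,"claw": 0},
  {"x": -0.001,"y": -0.01,"z": 0,"spin": 0,"claw": 0},
  {"x": 0,"y": -0.01,"z": 0,"spin": 0,"claw": 0},
])

```text
time_s: 16.7
ee_pos: [0.5308, 0.0568, 0.0766]
eef_rot: [-3.141, -0.001, -0.029]
force: [-1.4, 5.0, 6.0]
grip_width: 0.0178
grip_force: 60.0
```

Request:
send_rows([
  {"x": 0,"y": -0.01,"z": 0,"spin": 0,"claw": 0},
  {"x": -0.001,"y": -0.01,"z": 0,"spin": 0,"claw": 0},
  {"x": 0,"y": -0.01,"z": 0,"spin": 0,"claw": 0},
  {"x": 0,"y": -0.01,"z": 0,"spin": 0,"claw": 0},
  {"x": -0.001,"y": -0.01,"z": 0,"spin": 0,"claw": 0},
])

```text
time_s: 17.2
ee_pos: [0.5305, 0.0467, 0.0766]
eef_rot: [-3.141, -0.001, -0.029]
force: [0.4, 5.0, 5.1]
grip_width: 0.0177
grip_force: 60.0
```

Request:
send_rows([
  {"x": 0,"y": -0.01,"z": 0,"spin": 0,"claw": 0},
  {"x": 0,"y": -0.01,"z": 0,"spin": 0,"claw": 0},
  {"x": -0.001,"y": -0.01,"z": 0,"spin": 0,"claw": 0},
  {"x": 0,"y": -0.01,"z": 0,"spin": 0,"claw": 0},
  {"x": 0,"y": -0.01,"z": 0,"spin": 0,"claw": 0},
])

```text
time_s: 17.7
ee_pos: [0.5302, 0.0367, 0.0766]
eef_rot: [-3.141, -0.001, -0.029]
force: [-0.8, 5.3, 5.5]
grip_width: 0.0174
grip_force: 60.0
```

Request:
send_rows([
  {"x": 0,"y": -0.001,"z": 0,"spin": 0,"claw": 0},
  {"x": 0,"y": -0.001,"z": 0,"spin": 0,"claw": 0},
  {"x": 0,"y": -0.001,"z": 0,"spin": 0,"claw": 0},
])

```text
time_s: 18.0
ee_pos: [0.5302, 0.0361, 0.0766]
eef_rot: [-3.141, -0.001, -0.029]
force: [-0.1, 4.4, 5.4]
grip_width: 0.0177
grip_force: 60.0
```

```bash
python3 -c "
from h import *
avg(4)"
```

```text
18.2 F [-0.55  4.3   5.8 ] sd [0.49 0.28 0.25] P [0.53024 0.03612 0.07658] M [1.1  0.15 0.04] [-3.141e+00 -1.000e-03 -2.900e-02]
```

Request:
send_rows([
  {"x": 0,"y": -0.005,"z": 0,"spin": 0,"claw": 0},
  {"x": 0,"y": -0.005,"z": 0,"spin": 0,"claw": 0},
  {"x": 0,"y": -0.002,"z": 0,"spin": 0,"claw": 0},
  {"x": 0,"y": -0.001,"z": 0,"spin": 0,"claw": 0},
])

```text
time_s: 18.6
ee_pos: [0.5302, 0.0335, 0.0766]
eef_rot: [-3.141, -0.001, -0.029]
force: [-0.6, 5.0, 6.6]
grip_width: 0.0176
grip_force: 60.0
```

Request:
send_rows([
  {"x": 0,"y": -0.001,"z": 0,"spin": 0,"claw": 0},
])

```text
time_s: 18.7
ee_pos: [0.5302, 0.0333, 0.0766]
eef_rot: [-3.141, -0.001, -0.029]
force: [-1.3, 4.1, 5.7]
grip_width: 0.0176
grip_force: 60.0
```

Request:
send_rows([
  {"x": 0,"y": -0.001,"z": 0,"spin": 0,"claw": 0},
])

```text
time_s: 18.8
ee_pos: [0.5301, 0.0332, 0.0765]
eef_rot: [-3.141, -0.001, -0.029]
force: [-1.8, 4.2, 6.5]
grip_width: 0.0178
grip_force: 60.0
```

Request:
send_rows([
  {"x": 0,"y": -0.001,"z": 0,"spin": 0,"claw": 0},
])

```text
time_s: 18.9
ee_pos: [0.5302, 0.033, 0.0766]
eef_rot: [-3.141, -0.001, -0.029]
force: [-0.5, 4.9, 6.0]
grip_width: 0.0179
grip_force: 60.0
```

Request:
send_rows([
  {"x": 0,"y": -0.001,"z": 0,"spin": 0,"claw": 0},
])

```text
time_s: 19.0
ee_pos: [0.5302, 0.0328, 0.0766]
eef_rot: [-3.141, -0.001, -0.029]
force: [-1.4, 4.0, 6.5]
grip_width: 0.0175
grip_force: 60.0
```

Request:
send_rows([
  {"x": 0,"y": -0.001,"z": 0,"spin": 0,"claw": 0},
])

```text
time_s: 19.1
ee_pos: [0.5301, 0.0326, 0.0766]
eef_rot: [-3.141, -0.001, -0.029]
force: [-2.2, 3.7, 6.8]
grip_width: 0.0183
grip_force: 60.0
```

Request:
send_rows([
  {"x": 0,"y": -0.001,"z": 0,"spin": 0,"claw": 0},
])

```text
time_s: 19.2
ee_pos: [0.5301, 0.0324, 0.0765]
eef_rot: [-3.141, -0.0, -0.029]
force: [0.1, 4.6, 6.5]
grip_width: 0.0176
grip_force: 60.0
```

Request:
send_rows([
  {"x": 0,"y": -0.001,"z": 0,"spin": 0,"claw": 0},
])

```text
time_s: 19.3
ee_pos: [0.5301, 0.0322, 0.0765]
eef_rot: [-3.141, -0.0, -0.029]
force: [-1.6, 5.5, 6.0]
grip_width: 0.0175
grip_force: 60.0
```

Request:
send_rows([
  {"x": 0,"y": -0.0007,"z": 0,"spin": 0,"claw": 0},
])

```text
time_s: 19.4
ee_pos: [0.5301, 0.0321, 0.0766]
eef_rot: [-3.141, -0.001, -0.029]
force: [-0.3, 5.6, 6.6]
grip_width: 0.0177
grip_force: 60.0
```

```bash
python3 -c "
from h import *
avg(4)"
```

```text
19.6 F [-0.34  5.46  6.15] sd [0.49 0.33 0.51] P [0.53015 0.03215 0.07657] M [1.41 0.3  0.05] [-3.141e+00 -1.000e-03 -2.900e-02]
```

Request:
send_rows([
  {"x": 0,"y": -0.0007,"z": 0,"spin": 0,"claw": 0},
])

```text
time_s: 19.7
ee_pos: [0.5302, 0.0321, 0.0766]
eef_rot: [-3.141, -0.001, -0.029]
force: [-2.1, 7.7, 5.7]
grip_width: 0.0174
grip_force: 60.0
```

```bash
python3 -c "
from h import *
avg(3)"
```

```text
19.85 F [-1.39  6.9   5.84] sd [0.57 0.56 0.22] P [0.53015 0.03213 0.07658] M [1.59 0.28 0.01] [-3.141e+00 -1.000e-03 -2.900e-02]
```

```bash
python3 -c "
from h import *
avg(13)"
```

```text
20.5 F [-1.38  6.57  6.39] sd [0.49 0.46 0.51] P [0.53015 0.03213 0.07658] M [1.54 0.27 0.03] [-3.141e+00 -1.000e-03 -2.900e-02]
```

Request:
send_rows([
  {"x": 0,"y": -0.0003,"z": 0,"spin": 0,"claw": 0},
  {"x": 0,"y": 0,"z": 0,"spin": 0,"claw": 0},
  {"x": 0,"y": 0,"z": 0,"spin": 0,"claw": 0},
  {"x": 0,"y": 0,"z": 0,"spin": 0,"claw": 0},
  {"x": 0,"y": 0,"z": 0,"spin": 0,"claw": 0},
  {"x": 0,"y": 0,"z": 0,"spin": 0,"claw": 0},
  {"x": 0,"y": 0,"z": 0,"spin": 0,"claw": 0},
])

```text
time_s: 21.2
ee_pos: [0.5301, 0.0321, 0.0766]
eef_rot: [-3.141, -0.001, -0.029]
force: [-1.6, 6.0, 5.7]
grip_width: 0.0177
grip_force: 60.0
```

Request:
send_rows([
  {"x": 0,"y": 0.003,"z": 0,"spin": 0,"claw": 0},
  {"x": 0,"y": 0.003,"z": 0,"spin": 0,"claw": 0},
  {"x": 0,"y": 0,"z": 0.01,"spin": 0,"claw": 0},
  {"x": 0,"y": 0,"z": 0.02,"spin": 0,"claw": 0},
  {"x": 0,"y": 0,"z": 0.04,"spin": 0,"claw": 0},
  {"x": 0,"y": 0,"z": 0.04,"spin": 0,"claw": 0},
  {"x": 0,"y": 0,"z": 0.05,"spin": 0,"claw": 0},
  {"x": 0.003,"y": 0.1,"z": 0,"spin": 0,"claw": 0},
  {"x": 0.003,"y": 0.1,"z": 0,"spin": 0,"claw": 0},
  {"x": 0.003,"y": 0.1,"z": 0,"spin": 0,"claw": 0},
  {"x": 0.003,"y": 0.1,"z": 0,"spin": 0,"claw": 0},
  {"x": 0.003,"y": 0.1,"z": 0,"spin": 0,"claw": 0},
  {"x": 0,"y": 0.024,"z": 0,"spin": 0,"claw": 0},
  {"x": 0,"y": 0,"z": 0,"spin": 0,"claw": 0},
  {"x": 0,"y": 0,"z": 0,"spin": 0,"claw": 0},
  {"x": 0,"y": 0,"z": 0,"spin": 0,"claw": 0},
])

```text
time_s: 22.8
ee_pos: [0.533, 0.1368, 0.1084]
eef_rot: [3.142, -0.0, -0.03]
force: [-0.7, 0.0, -1.6]
grip_width: 0.0177
grip_force: 60.0
```

```bash
cat >> h.py <<'E'
def bars(im,m,rows=(150,170)):
    h=cv2.cvtColor(im,cv2.COLOR_BGR2HSV).astype(int)
    for r in rows:
        k=(h[r,:,1]>165)&(h[r,:,0]<12)&(h[r,:,2]>120); e=np.flatnonzero(np.diff(k.astype(int)))
        print(r,[(round((a+b)/2,1),rack(onz(m,[((a+b+1)/2,r)],.045)).round(4).tolist()) for a,b in zip(e[:-1],e[1:]) if 12<b-a<50 and not k[(a+b)//2]])
E
python3 - <<'E'
from h import *
m,o,im=look("w7"); bars(im,m)
E
```

```text
22.8 [0.533  0.1368 0.1084] [ 3.142 -0.    -0.03 ] [-0.65  0.03 -1.64] [ 0.07 -0.02  0.  ]
150 [(np.float64(271.0), [[0.0608, 0.2077]]), (np.float64(405.0), [[0.0605, 0.1025]]), (np.float64(469.0), [[0.0604, 0.0525]]), (np.float64(533.5), [[0.0602, 0.0023]])]
170 [(np.float64(271.5), [[0.0451, 0.2075]]), (np.float64(403.0), [[0.0449, 0.1025]]), (np.float64(465.5), [[0.0447, 0.0528]]), (np.float64(529.0), [[0.0446, 0.0025]])]
```

Request:
send_rows([
  {"x": 0,"y": 0.002,"z": -0.03,"spin": 0,"claw": 0},
  {"x": 0,"y": 0,"z": -0.03,"spin": 0,"claw": 0},
  {"x": 0,"y": 0,"z": -0.02,"spin": 0,"claw": 0},
  {"x": 0,"y": 0,"z": -0.01,"spin": 0,"claw": 0},
  {"x": 0,"y": 0,"z": -0.01,"spin": 0,"claw": 0},
  {"x": 0,"y": 0,"z": -0.01,"spin": 0,"claw": 0},
  {"x": 0,"y": 0,"z": -0.01,"spin": 0,"claw": 0},
  {"x": 0,"y": 0,"z": 0,"spin": 0,"claw": 0},
  {"x": 0,"y": 0,"z": 0,"spin": 0,"claw": 0},
])

```text
time_s: 23.75
ee_pos: [0.533, 0.1381, 0.0843]
eef_rot: [-3.142, -0.0, -0.029]
force: [-0.6, -0.0, -2.0]
grip_width: 0.0176
grip_force: 60.0
```

Request:
send_rows([
  {"x": 0,"y": 0,"z": -0.01,"spin": 0,"claw": 0},
  {"x": 0,"y": 0,"z": -0.01,"spin": 0,"claw": 0},
  {"x": 0,"y": 0,"z": -0.01,"spin": 0,"claw": 0},
  {"x": 0,"y": 0,"z": -0.005,"spin": 0,"claw": 0},
  {"x": 0,"y": 0,"z": 0,"spin": 0,"claw": 0},
])

```text
time_s: 24.25
ee_pos: [0.5329, 0.138, 0.0771]
eef_rot: [3.142, 0.0, -0.029]
force: [-0.3, -0.7, -2.0]
grip_width: 0.0175
grip_force: 60.0
```

Request:
send_rows([
  {"x": 0,"y": 0,"z": -0.002,"spin": 0,"claw": 0},
  {"x": 0,"y": 0,"z": -0.002,"spin": 0,"claw": 0},
  {"x": 0,"y": 0,"z": 0,"spin": 0,"claw": 0},
])

```text
time_s: 24.55
ee_pos: [0.5331, 0.138, 0.0767]
eef_rot: [-3.142, -0.0, -0.029]
force: [-1.7, -0.5, 1.0]
grip_width: 0.0177
grip_force: 60.0
```

Request:
send_rows([
  {"x": 0,"y": -0.005,"z": -0.001,"spin": 0,"claw": 0},
  {"x": 0,"y": -0.005,"z": 0,"spin": 0,"claw": 0},
  {"x": 0,"y": -0.005,"z": 0,"spin": 0,"claw": 0},
  {"x": 0,"y": -0.005,"z": 0,"spin": 0,"claw": 0},
  {"x": -0.001,"y": -0.01,"z": 0,"spin": 0,"claw": 0},
])

```text
time_s: 25.05
ee_pos: [0.5331, 0.1334, 0.0766]
eef_rot: [-3.139, -0.001, -0.029]
force: [1.5, 11.1, 0.1]
grip_width: 0.0178
grip_force: 60.0
```

Request:
send_rows([
  {"x": 0,"y": -0.01,"z": 0,"spin": 0,"claw": 0},
  {"x": 0,"y": -0.01,"z": 0,"spin": 0,"claw": 0},
  {"x": -0.001,"y": -0.01,"z": 0,"spin": 0,"claw": 0},
  {"x": 0,"y": -0.01,"z": 0,"spin": 0,"claw": 0},
  {"x": 0,"y": -0.01,"z": 0,"spin": 0,"claw": 0},
])

```text
time_s: 25.55
ee_pos: [0.5329, 0.1233, 0.0766]
eef_rot: [-3.139, -0.001, -0.029]
force: [0.7, 11.3, 2.2]
grip_width: 0.0177
grip_force: 60.0
```

Request:
send_rows([
  {"x": 0,"y": -0.01,"z": -0.001,"spin": 0,"claw": 0},
  {"x": -0.001,"y": -0.01,"z": 0,"spin": 0,"claw": 0},
  {"x": 0,"y": -0.01,"z": 0,"spin": 0,"claw": 0},
  {"x": 0,"y": -0.01,"z": 0,"spin": 0,"claw": 0},
  {"x": -0.001,"y": -0.01,"z": 0,"spin": 0,"claw": 0},
  {"x": 0,"y": -0.01,"z": 0,"spin": 0,"claw": 0},
  {"x": 0,"y": -0.01,"z": 0,"spin": 0,"claw": 0},
  {"x": -0.001,"y": -0.01,"z": 0,"spin": 0,"claw": 0},
  {"x": 0,"y": -0.01,"z": 0,"spin": 0,"claw": 0},
  {"x": 0,"y": -0.01,"z": 0,"spin": 0,"claw": 0},
])

```text
time_s: 26.55
ee_pos: [0.5323, 0.1033, 0.0766]
eef_rot: [-3.139, -0.001, -0.029]
force: [0.2, 10.8, 3.9]
grip_width: 0.0178
grip_force: 60.0
```

Request:
send_rows([
  {"x": -0.001,"y": -0.01,"z": 0,"spin": 0,"claw": 0},
  {"x": 0,"y": -0.01,"z": 0,"spin": 0,"claw": 0},
  {"x": 0,"y": -0.01,"z": 0,"spin": 0,"claw": 0},
  {"x": -0.001,"y": -0.01,"z": 0,"spin": 0,"claw": 0},
  {"x": 0,"y": -0.01,"z": 0,"spin": 0,"claw": 0},
  {"x": 0,"y": -0.01,"z": 0,"spin": 0,"claw": 0},
])

```text
time_s: 27.15
ee_pos: [0.532, 0.0913, 0.0765]
eef_rot: [-3.139, -0.001, -0.029]
force: [0.1, 10.4, 3.4]
grip_width: 0.0173
grip_force: 60.0
```

Request:
send_rows([
  {"x": 0,"y": -0.005,"z": 0,"spin": 0,"claw": 0},
  {"x": 0,"y": -0.005,"z": 0,"spin": 0,"claw": 0},
])

```text
time_s: 27.35
ee_pos: [0.5319, 0.0893, 0.0766]
eef_rot: [-3.139, -0.001, -0.029]
force: [0.2, 11.0, 4.1]
grip_width: 0.0174
grip_force: 60.0
```

Request:
send_rows([
  {"x": 0,"y": -0.001,"z": 0,"spin": 0,"claw": 0},
  {"x": 0,"y": -0.001,"z": 0,"spin": 0,"claw": 0},
  {"x": 0,"y": -0.001,"z": 0,"spin": 0,"claw": 0},
])

```text
time_s: 27.65
ee_pos: [0.5319, 0.0887, 0.0766]
eef_rot: [-3.139, -0.001, -0.029]
force: [-0.3, 11.2, 4.9]
grip_width: 0.0174
grip_force: 60.0
```

```bash
python3 -c "
from h import *
avg(4)"
```

```text
27.85 F [-0.1  10.79  3.78] sd [0.36 0.28 0.77] P [0.53192 0.08872 0.07656] M [2.56 0.09 0.04] [-3.139e+00 -1.000e-03 -2.900e-02]
```

Request:
send_rows([
  {"x": 0,"y": -0.005,"z": 0,"spin": 0,"claw": 0},
  {"x": 0,"y": -0.005,"z": 0,"spin": 0,"claw": 0},
  {"x": -0.001,"y": -0.005,"z": 0,"spin": 0,"claw": 0},
  {"x": 0,"y": -0.005,"z": 0,"spin": 0,"claw": 0},
  {"x": 0,"y": -0.005,"z": 0,"spin": 0,"claw": 0},
  {"x": 0,"y": -0.001,"z": 0,"spin": 0,"claw": 0},
  {"x": 0,"y": -0.001,"z": 0,"spin": 0,"claw": 0},
])

```text
time_s: 28.55
ee_pos: [0.5318, 0.0833, 0.0766]
eef_rot: [-3.139, -0.001, -0.029]
force: [0.1, 10.8, 3.2]
grip_width: 0.0179
grip_force: 60.0
```

Request:
send_rows([
  {"x": 0,"y": -0.001,"z": 0,"spin": 0,"claw": 0},
])

```text
time_s: 28.65
ee_pos: [0.5317, 0.0831, 0.0766]
eef_rot: [-3.139, -0.001, -0.029]
force: [-0.1, 11.6, 3.5]
grip_width: 0.0179
grip_force: 60.0
```

Request:
send_rows([
  {"x": 0,"y": -0.001,"z": 0,"spin": 0,"claw": 0},
])

```text
time_s: 28.75
ee_pos: [0.5317, 0.083, 0.0766]
eef_rot: [-3.139, -0.001, -0.029]
force: [0.1, 12.1, 3.8]
grip_width: 0.018
grip_force: 60.0
```

```bash
python3 -c "
from h import *
avg(3)"
```

```text
28.9 F [ 0.63 11.7   3.7 ] sd [0.39 0.59 0.11] P [0.53174 0.08293 0.07656] M [2.54 0.02 0.02] [-3.139e+00 -1.000e-03 -2.900e-02]
```

Request:
send_rows([
  {"x": 0,"y": -0.0007,"z": 0,"spin": 0,"claw": 0},
])

```text
time_s: 29.0
ee_pos: [0.5317, 0.0828, 0.0766]
eef_rot: [-3.139, -0.001, -0.029]
force: [0.1, 11.0, 3.4]
grip_width: 0.0176
grip_force: 60.0
```

```bash
python3 -c "
from h import *
avg(4)"
```

```text
29.2 F [-0.23 11.11  3.8 ] sd [0.95 0.07 0.35] P [0.53172 0.08279 0.07654] M [2.55 0.04 0.02] [-3.139e+00 -1.000e-03 -2.900e-02]
```

Not in contact yet; f ≈ 10.9. Continuing.

Request:
send_rows([
  {"x": 0,"y": -0.001,"z": 0,"spin": 0,"claw": 0},
])

```text
time_s: 29.3
ee_pos: [0.5317, 0.0826, 0.0766]
eef_rot: [-3.139, -0.001, -0.029]
force: [-0.0, 10.8, 2.9]
grip_width: 0.0174
grip_force: 60.0
```

```bash
python3 -c "
from h import *
avg(3)"
```

```text
29.45 F [-0.08 10.77  3.75] sd [0.43 0.32 0.67] P [0.53173 0.08261 0.07655] M [2.53 0.02 0.01] [-3.139e+00 -1.000e-03 -2.900e-02]
```

Request:
send_rows([
  {"x": 0,"y": -0.0007,"z": 0,"spin": 0,"claw": 0},
])

```text
time_s: 29.55
ee_pos: [0.5317, 0.0825, 0.0766]
eef_rot: [-3.139, -0.001, -0.029]
force: [0.2, 10.8, 4.5]
grip_width: 0.0174
grip_force: 60.0
```

```bash
python3 -c "
from h import *
avg(4)"
```

```text
29.75 F [-0.05 10.58  3.99] sd [0.25 0.43 0.67] P [0.53173 0.08247 0.07656] M [2.56 0.05 0.03] [-3.139e+00 -1.000e-03 -2.900e-02]
```

Request:
send_rows([
  {"x": 0,"y": -0.001,"z": 0,"spin": 0,"claw": 0},
])

```text
time_s: 29.85
ee_pos: [0.5317, 0.0823, 0.0766]
eef_rot: [-3.139, -0.001, -0.029]
force: [-0.5, 10.5, 4.0]
grip_width: 0.0179
grip_force: 60.0
```

```bash
python3 -c "
from h import *
avg(3)"
```

```text
30.0 F [-0.79 10.65  3.75] sd [0.19 0.18 0.21] P [0.53173 0.08226 0.07656] M [2.57 0.08 0.06] [-3.139e+00 -1.000e-03 -2.900e-02]
```

Request:
send_rows([
  {"x": 0,"y": -0.0005,"z": 0,"spin": 0,"claw": 0},
])

```text
time_s: 30.1
ee_pos: [0.5317, 0.0822, 0.0765]
eef_rot: [-3.139, -0.001, -0.029]
force: [-0.7, 9.4, 3.2]
grip_width: 0.018
grip_force: 60.0
```

```bash
python3 -c "
from h import *
avg(4)"
```

```text
30.3 F [-0.31 10.36  3.38] sd [0.45 0.65 0.31] P [0.53172 0.08216 0.07655] M [2.57 0.06 0.02] [-3.139e+00 -1.000e-03 -2.900e-02]
```

Request:
send_rows([
  {"x": 0,"y": -0.0007,"z": 0,"spin": 0,"claw": 0},
])

```text
time_s: 30.4
ee_pos: [0.5317, 0.082, 0.0765]
eef_rot: [-3.139, -0.001, -0.029]
force: [0.3, 11.2, 3.5]
grip_width: 0.0178
grip_force: 60.0
```

```bash
python3 -c "
from h import *
avg(3)"
```

```text
30.55 F [-0.03 10.73  4.12] sd [0.68 0.35 0.48] P [0.53172 0.08202 0.07655] M [2.57 0.08 0.03] [-3.139e+00 -1.000e-03 -2.900e-02]
```

Request:
send_rows([
  {"x": 0,"y": -0.0005,"z": 0,"spin": 0,"claw": 0},
])

```text
time_s: 30.65
ee_pos: [0.5317, 0.082, 0.0766]
eef_rot: [-3.139, -0.001, -0.029]
force: [0.6, 11.9, 3.2]
grip_width: 0.0179
grip_force: 60.0
```

```bash
python3 -c "
from h import *
avg(3)"
```

```text
30.8 F [ 0.31 11.99  3.18] sd [0.37 0.13 0.13] P [0.53172 0.08201 0.07656] M [2.73 0.09 0.04] [-3.139e+00 -1.000e-03 -2.900e-02]
```

Request:
send_rows([
  {"x": 0,"y": -0.0007,"z": 0,"spin": 0,"claw": 0},
])

```text
time_s: 30.9
ee_pos: [0.5317, 0.082, 0.0766]
eef_rot: [-3.139, -0.001, -0.029]
force: [-0.0, 13.2, 3.6]
grip_width: 0.0179
grip_force: 60.0
```

```bash
python3 -c "
from h import *
avg(4)"
```

```text
31.1 F [-0.03 12.56  3.57] sd [0.41 0.66 0.15] P [0.53173 0.08197 0.07656] M [2.89 0.06 0.07] [-3.139e+00 -1.000e-03 -2.900e-02]
```

Press ≈ 1.8 N; a little more, then hold.

Request:
send_rows([
  {"x": 0,"y": -0.0004,"z": 0,"spin": 0,"claw": 0},
])

```text
time_s: 31.2
ee_pos: [0.5317, 0.0819, 0.0766]
eef_rot: [-3.139, -0.001, -0.029]
force: [0.5, 13.7, 4.3]
grip_width: 0.0178
grip_force: 60.0
```

```bash
python3 -c "
from h import *
avg(14)"
```

```text
31.9 F [-0.18 13.04  3.81] sd [0.51 0.38 0.37] P [0.53173 0.08197 0.07656] M [3.   0.05 0.02] [-3.139e+00 -1.000e-03 -2.900e-02]
```

Request:
send_rows([
  {"x": 0,"y": 0.003,"z": 0,"spin": 0,"claw": 0},
  {"x": 0,"y": 0.003,"z": 0,"spin": 0,"claw": 0},
  {"x": 0,"y": 0,"z": 0.01,"spin": 0,"claw": 0},
  {"x": 0,"y": 0,"z": 0.03,"spin": 0,"claw": 0},
  {"x": 0,"y": 0,"z": 0.06,"spin": 0,"claw": 0},
  {"x": 0,"y": 0,"z": 0.12,"spin": 0,"claw": 0},
  {"x": 0,"y": 0,"z": 0.13,"spin": 0,"claw": 0},
  {"x": 0,"y": 0,"z": 0,"spin": 0,"claw": 0},
  {"x": 0,"y": 0,"z": 0,"spin": 0,"claw": 0},
  {"x": 0,"y": 0,"z": 0,"spin": 0,"claw": 0},
])

```text
time_s: 32.9
ee_pos: [0.5308, 0.0813, 0.1448]
eef_rot: [3.141, 0.002, -0.029]
force: [-0.0, -0.6, -1.8]
grip_width: 0.0172
grip_force: 60.0
```

```bash
python3 - <<'E'
from h import *
m,o,im=look("w8"); bars(im,m,(160,180))
E
```

```text
32.9 [0.5308 0.0813 0.1448] [ 3.141e+00  2.000e-03 -2.900e-02] [-0.01 -0.58 -1.81] [ 0.03 -0.01 -0.04]
160 [(np.float64(272.0), [[0.0487, 0.153]]), (np.float64(327.0), [[0.0486, 0.1028]]), (np.float64(382.0), [[0.0485, 0.0527]]), (np.float64(437.0), [[0.0484, 0.0028]])]
180 [(np.float64(272.0), [[0.0303, 0.1532]]), (np.float64(326.5), [[0.0303, 0.1026]]), (np.float64(380.5), [[0.0302, 0.0526]]), (np.float64(434.0), [[0.0301, 0.0031]])]
```

Request:
send_rows([
  {"x": -0.007,"y": -0.06,"z": 0,"spin": 0,"claw": 0},
  {"x": -0.008,"y": -0.135,"z": 0,"spin": 0,"claw": 0},
  {"x": -0.008,"y": -0.145,"z": 0,"spin": 0,"claw": 0},
  {"x": -0.008,"y": -0.145,"z": 0,"spin": 0,"claw": 0},
  {"x": -0.008,"y": -0.145,"z": 0,"spin": 0,"claw": 0},
  {"x": -0.008,"y": -0.145,"z": 0,"spin": 0,"claw": 0},
  {"x": -0.008,"y": -0.145,"z": 0,"spin": 0,"claw": 0},
  {"x": -0.008,"y": -0.145,"z": 0,"spin": 0,"claw": 0},
  {"x": -0.008,"y": -0.145,"z": 0,"spin": 0,"claw": 0},
  {"x": -0.008,"y": -0.145,"z": 0,"spin": 0,"claw": 0},
  {"x": -0.008,"y": -0.145,"z": 0,"spin": 0,"claw": 0},
  {"x": -0.008,"y": -0.145,"z": 0,"spin": 0,"claw": 0},
  {"x": -0.008,"y": -0.145,"z": 0,"spin": 0,"claw": 0},
  {"x": -0.007,"y": -0.145,"z": 0,"spin": 0,"claw": 0},
  {"x": 0,"y": 0,"z": 0,"spin": 0,"claw": 0},
  {"x": 0,"y": 0,"z": 0,"spin": 0,"claw": 0},
])

```text
time_s: 34.55
ee_pos: [0.5086, -0.306, 0.1452]
eef_rot: [-3.141, 0.001, -0.03]
force: [-1.5, -0.1, -0.5]
grip_width: 0.0174
grip_force: 60.0
```

Request:
send_rows([
  {"x": 0,"y": 0,"z": -0.12,"spin": 0,"claw": 0},
  {"x": 0,"y": 0,"z": -0.15,"spin": 0,"claw": 0},
  {"x": 0,"y": 0,"z": -0.12,"spin": 0,"claw": 0},
  {"x": 0,"y": 0,"z": -0.06,"spin": 0,"claw": 0},
  {"x": 0,"y": 0,"z": -0.03,"spin": 0,"claw": 0},
  {"x": 0,"y": 0,"z": 0,"spin": 0,"claw": 0},
  {"x": 0,"y": 0,"z": 0,"spin": 0,"claw": 0},
])

```text
time_s: 35.25
ee_pos: [0.5099, -0.3056, 0.0512]
eef_rot: [3.141, -0.001, -0.029]
force: [1.0, 0.0, -1.2]
grip_width: 0.0173
grip_force: 60.0
```

Request:
send_rows([
  {"x": 0,"y": 0,"z": -0.02,"spin": 0,"claw": 0},
  {"x": 0,"y": 0,"z": -0.01,"spin": 0,"claw": 0},
  {"x": 0,"y": 0,"z": -0.01,"spin": 0,"claw": 0},
  {"x": 0,"y": 0,"z": 0,"spin": 0,"claw": 0},
])

```text
time_s: 35.65
ee_pos: [0.5093, -0.3054, 0.0419]
eef_rot: [-3.141, 0.0, -0.029]
force: [-0.2, 0.9, -1.5]
grip_width: 0.0177
grip_force: 60.0
```

Request:
send_rows([
  {"x": 0,"y": 0,"z": -0.003,"spin": 0,"claw": 0},
  {"x": 0,"y": 0,"z": -0.003,"spin": 0,"claw": 0},
  {"x": 0,"y": 0,"z": 0,"spin": 0,"claw": 0},
  {"x": 0,"y": 0,"z": 0,"spin": 0,"claw": 0},
])

```text
time_s: 36.05
ee_pos: [0.5095, -0.3055, 0.0417]
eef_rot: [3.141, -0.0, -0.029]
force: [-4.2, 3.3, 6.9]
grip_width: 0.0181
grip_force: 60.0
```

Standing on the mat. I'll ease up slightly and release.

Request:
send_rows([
  {"x": 0,"y": 0,"z": 0.002,"spin": 0,"claw": 0},
  {"x": 0,"y": 0,"z": 0,"spin": 0,"claw": 0},
  {"x": 0,"y": 0,"z": 0,"spin": 0,"claw": 30},
  {"x": 0,"y": 0,"z": 0,"spin": 0,"claw": 40},
  {"x": 0,"y": 0,"z": 0,"spin": 0,"claw": 40},
  {"x": 0,"y": 0,"z": 0,"spin": 0,"claw": 40},
  {"x": 0,"y": 0,"z": 0,"spin": 0,"claw": 40},
  {"x": 0,"y": 0,"z": 0.05,"spin": 0,"claw": 40},
  {"x": 0,"y": 0,"z": 0.15,"spin": 0,"claw": 40},
  {"x": 0,"y": 0,"z": 0.2,"spin": 0,"claw": 40},
  {"x": 0,"y": 0,"z": 0.2,"spin": 0,"claw": 40},
  {"x": -0.2,"y": 0,"z": 0.2,"spin": 0,"claw": 40},
  {"x": -0.2,"y": 0,"z": 0.1,"spin": 0,"claw": 40},
  {"x": 0,"y": 0,"z": 0,"spin": 0,"claw": 40},
  {"x": 0,"y": 0,"z": 0,"spin": 0,"claw": 40},
  {"x": 0,"y": 0,"z": 0,"spin": 0,"claw": 40},
])

```text
time_s: 37.65
ee_pos: [0.4344, -0.3053, 0.2162]
eef_rot: [-3.141, 0.001, -0.029]
force: [-0.1, 0.5, 0.2]
grip_width: 0.0399
grip_force: 0.0
```

```bash
python3 - <<'E'
from h import *
m,o,im=look("w9"); s=camera("scene"); t=camera("top")
cv2.imwrite("pics/end.png",np.hstack([cv2.resize(im,(390,292)),cv2.resize(t,(390,292))]))
E
```

```text
37.65 [ 0.4344 -0.3053  0.2162] [-3.141e+00  1.000e-03 -2.900e-02] [-0.12  0.49  0.16] [ 0.01 -0.05 -0.05]
```

View pics/end.png

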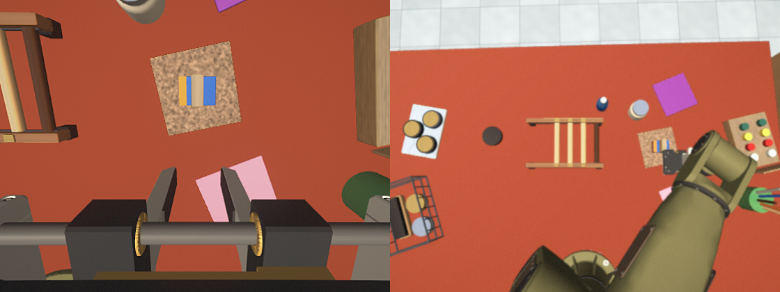

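The spacer stands upright mid-mat (left panel, about (197,90)). The bars are equally spaced, and the jar, tin and bottle are where they started.

```bash
python3 -c "
from station import *
print(hand_in())"
```

```text
the job is handed in; nothing more can be done
None
```

The job is handed in: the bars measure 49.7, 50.1 and 50.4 mm centre to centre, each held at roughly 2–3 N for over half a second, and the spacer is back upright in the middle of the cork mat, at 37.7 s.

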